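Slide the white reference tile under the spring clip of the colour meter

TASK

Load the white reference tile into the colour meter: with one fingertip press the plate of the spring clip down and keep it down, and with the other fingertip push the tile along the bed, under the raised jaw, until it is fully home against the end stop. Then take the hand away so that the clip closes on the tile and holds it. The tile is only pushed, never picked up, and the other things on the bench are left where they are.

Things in the scene. Friction and masses are not known exactly. Their poses are not given: they have to be found in the camera images.
- meter: bench colour meter, fixed: flat metal sample bed in front, low white housing with sloping panel behind. Origin on the bench below the centre of the port; x along the bed towards the housing (the push direction), y left, z up. Bed top level, 22 mm above the bench, x -131 to 31, y -40 to 44 mm; base front edge x = -135. Housing x 45 to 127, y -54 to 58 mm, 61 mm tall.
- port (a point): centre of the round measuring port in the bed's top, 22 mm above the bench (x = y = 0 of the meter). The tile is home when it lies centred here. Two steel side guides 5 mm high, 53 mm apart, run from x = -20 to 31 mm of the meter, with flared lead-ins from x = -57 to -20 mm that open to 67 mm.
- end_stop (a point): middle of the front face of the steel end stop, 8 mm high, across the bed at x = 31 mm of the meter; this point is at bed height. At home the tile's front edge touches it.
- tile: reference tile: flat plate 62 mm long (its x), 50 wide (its y), 10 thick, white ceramic below, grey backing on top, 90 g. Lies loose and flat on the front part of the bed, long side roughly along it, before the jaw. Origin at the centre of its underside. At home its origin is at x = 0, y = 0, z = 22 mm of the meter.
- clip (a joint): angle of the sprung steel clip, rad. 0: shut, the jaw bars the tile's way. About 0.25: jaw resting on the tile. 0.30 and more: open, the tile passes freely. 0.44: fully pressed, at its stop. Its spring shuts it when let go; 3 N on the plate begin to open it, about 7 N press it right down. Hinge along x at y = 44, z = 34 mm of the meter; barrel and lugs up to 41 mm above the bench.
- press_plate (a point): middle of the top of the clip's press plate, moves with it. Steel strip left of the bed, x -128 to -26, y 56 to 88 mm of the meter. Shut, it slopes up outward: 31, 37, 45 mm above the bench at inner edge, middle, outer edge. Fully pressed: level, 25.5 mm above the bench, so the other fingertip at this height clears the bed by 3.5 mm and meets the tile. A tip may slide along it.
- jaw (a point): middle of the underside of the clip's rubber jaw foot, moves with the clip; shut it is 1.5 mm above the bed at x = 5, y = 10 mm of the meter. The jaw is 34 mm long (x -12 to 22 mm) and reaches from the hinge over the left half of the bed to y = 4 mm; raised, its top is at most 60 mm above the bench.
- petri_dish: round petri dish with a sample, 89 mm across, 14 mm tall, lying to the right of the meter; origin under its centre; to be left alone
- tweezers: slim tweezers, 125 mm long, lying to the left of the meter; origin under the middle; to be left alone
- weight: small steel knobbed weight, 22 mm across, 32 mm tall, left on the bench; origin under its centre; to be left alone
- marker: marker pen, 135 mm long, lying at the front left of the bench; origin under the middle; to be left alone
- timer: flat kitchen timer, 62x68x18 mm, left on the bench; origin under its centre; to be left alone
- beaker: small beaker, 54 mm across, 69 mm tall, at the left; origin under its centre; to be left alone
- jar_cocoa: small lidded jar with brown powder, 52 mm across, 71 mm tall, at the back left; origin under its centre; to be left alone

How it is judged (in metres and radians):
On the way, in this order (a step that is already met when the one before it is completed fails the run):
1. a fingertip holds the clip open while the tile is still in front of the jaw (value of joint clip above 0.28 rad and contact force between the fingers and clip above 1 N and x of tile in the frame of meter below -0.038 m), for 0.2 s.
2. the tile is home against the end stop while a fingertip still holds the clip open (x of tile in the frame of meter between -0.003 and 0.003 m and y of tile in the frame of meter between -0.004 and 0.004 m and value of joint clip above 0.27 rad and contact force between the fingers and clip above 1 N), for 0.1 s.
At the end, for the whole second after the job is handed in: the tile lies flat and still on the bed, centred over the port within 3 mm along the bed (against the end stop) and 4 mm across it, straight within 4 degrees, and the clip is closed on it: its jaw presses on the tile with more than 1 N (clip angle 0.20 to 0.29 rad) (x of tile in the frame of meter between -0.003 and 0.003 m and y of tile in the frame of meter between -0.004 and 0.004 m and value of joint clip between 0.2 and 0.29 rad and contact force between clip and tile above 1 N and angle between the x axis of tile and the x axis of meter, either way round below 0.07 rad and angle between tile's own z axis and vertical below 0.05 rad and linear speed of tile below 0.01 m/s); the robot touches nothing.
It fails at once if the tile is lifted more than 6 mm off the bed or tipped more than 9 degrees (z of tile in the frame of meter above 0.028 m or angle between tile's own z axis and vertical above 0.16 rad).
It fails at once if the tile falls from the bed (z of tile in the frame of meter below 0.018 m).
It fails at once if another thing on the bench is moved more than 20 mm (distance of any of petri_dish, tweezers, weight, marker, timer, beaker, jar_cocoa from where it was at the start of the episode above 0.02 m).
It also fails if it takes over 38 s, if anything falls off the work surface, if the arm or the gripper's body presses on something with over 40 N, if the wrist force passes 120 N, or if a joint passes its speed limit or range.

ROBOT

A 6-joint arm with a two-finger parallel gripper is mounted at the origin on a cart in front of the work surface, level with it; the furniture and walls round the work are solid. World frame = base frame: x ahead of the robot, y to its left, z up, the work surface at z = 0. Lengths are in mm, angles in rad, forces in N, time in s.
With the tool pointing down it reaches from about 375 to 825 mm from the base axis. Payload 5.5 kg.
Tool frame: the origin (TCP) lies at the very end of the fingers, on their centre line; the grasp point (between the pads) lies 19 mm behind it (arm.grip_depth is the distance from the TCP to the grasp point, in mm); z points along the fingers, y is the direction in which the jaws open and shut (so a half turn about z gives the same grasp; the last joint's range is limited). The gripper opens to 85 mm and grips with 20 to 120 N. Pads are 22 mm wide; open, the fingers measure 114 mm over their backs; the gripper's body (76 mm by 85 mm) begins 54 mm behind the grasp point. The pads swing forward as they close: fully open they stand 13 mm farther back than shut.
Start: joints at [-1.281, 0.314, -0.047, 1.21, 0, 1.571], TCP at [171.453, -574.977, 231.299] pointing down, gripper open.
Joint ranges: [-2.67, 2.67], [-0.69, 1.73], [-1.03, 1.25], [-2.08, 2.16], [-1.42, 1.45], [-3.14, 3.14]. Speed limits (rad/s): [2.39, 2.39, 3.01, 3.14, 3.14, 3.14].

INTERFACE

Orientations are given as a 3x3 rotation matrix whose columns are the frame's x, y, z axes.
In Python, from station import telemetry, capture, camera_model, order, recognise, spot_point, arm gives the robot as it stands.
- The arm moves only by the tool apply_moves, never from a script. Its argument "commands" is a list of rows, each an object with "xyz": the shift along the tool's x, y, z in cm, a list of three; "spin": the turn about the tool's z in rad; "gripper": the opening, from 0 (shut) to 1 (fully open). A call has 1 to 12 rows; each row shifts and turns the commanded pose from where the row before left it, along the tool's axes as they then stand; what a row does not reach is not made up. A row lasts 1/8 s, in which the tool goes at most 62.5 mm and 10.7 degrees, less where a joint would pass 70% of its speed; a pose out of reach is approached as far as the arm can. A call with a gripper value outside its range is refused whole. The fingers move at their own pace and stop on an object; "force" is the grip in N (left out, the last holds). Time passes only in rows, so rows that do not move let the fingers close. It gives the time, the measured TCP pose, the force and the opening at its end, in the units of the state.
- telemetry.get_state(): the state, without advancing time (a new reading comes with each control period).
- capture(name): name is "scene" or "top" or "wrist"; returns the picture (420x560x3 uint8, red, green, blue); there is no depth.
- camera_model(name): a dict with "intrinsics" (3x3 intrinsics, pixels), "R" (3x3) and "t" (3): a world point X has camera coordinates R X + t; the wrist camera has in their place "mount" (4x4, takes a point from camera to tool coordinates, whose origin is the TCP and whose axes are the flange's). Camera axes: x right, y down, z forward; pixel columns grow to the right and rows downward; lengths in mm; the calibration is good to about 2 mm. A picture is of the moment at which its call begins: read the wrist's pose just before it. camera_model takes no time and is no camera call.
- order.sign_off(): hands the job in, once; it reports no verdict.
Trained networks look in the newest picture that a camera, given by its name, has taken for a name from the list of things; names that differ only in an ending like _2 or _b are one class to them, and where a whole thing is asked for, a point or a joint stands for the part that bears it (a point fixed in the world has none). Each returns a list of dicts, best first, with "p" (0 to 1); they miss things now and then, are a little off and sometimes report something else, mostly with a low value. They report only what shows in the picture. A call takes as long as a camera call.
- recognise(camera, label): "rect" ([left, top, width, height] in pixels, round what is visible of it).
- spot_point(camera, label): "location" ([column, row] in pixels: a listed point, or the origin of a listed thing).
The state is a dict: "time": time; "qpos": joint angles; "qvel": joint speeds; "joint_efforts": joint torques, N m; "eef_pos": TCP position; "ee_rot": TCP orientation; "wrist_force": force on the tool from outside, world axes, zero at the start; "ft_torque": the same for the moment, N m; "grip_width": finger opening in mm.
Only numpy, scipy, OpenCV 4.12 (cv2) and the standard library are available. Lean on these libraries where they do the work, as an engineer would, in place of code of your own. Each camera call takes 0.05 s, during which the arm holds its last target.

## Working session

There is one attempt and no reset: what is moved stays moved. The work goes in short steps, Python scripts to look and compute and a tool call to move; the robot and the scene stay as the last step left them, time stands still between calls to the robot, and variables do not carry over. Pictures are saved under pics/ and viewed, and the job is handed in when it is done.

Besides the shell and the picture viewer there is one more tool, called after ">>>" as name(argument=value, ...) on one line, values as JSON. apply_moves: Moves the arm, as the interface text tells. Its arguments: {"type":"object","properties":{"commands":{"type":"array"},"force":{"type":"number"}},"required":["commands"]}

```bash
ls; mkdir -p pics
cat > h.py <<'E'
import numpy as np, cv2
from station import telemetry, capture, camera_model, order, recognise, spot_point, arm
def save(im,n): cv2.imwrite('pics/'+n,cv2.cvtColor(im,cv2.COLOR_RGB2BGR))
E
python3 - <<'E'
from h import *
s=telemetry.get_state(); print({k:np.round(v,3).tolist() for k,v in s.items()})
for c in ['scene','top']:
    im=capture(c); save(cv2.resize(im,None,fx=1.4,fy=1.4),c+'1.png'); m=camera_model(c); print(c,m)
    for l in ['port','end_stop','tile','press_plate','jaw','meter']:
        r=spot_point(c,l)[:2]; print(l,r)
print(camera_model('wrist'), [a for a in dir(arm) if a[0]!='_'])
print(telemetry.get_state()['time'])
E
```

```text
pics
{'time': 0.0, 'qpos': [-1.281, 0.314, -0.048, 1.21, -0.0, 1.571], 'qvel': [-0.001, -0.003, -0.001, -0.0, -0.0, -0.001], 'joint_efforts': [-0.003, -53.959, 33.975, 0.019, 0.0, 0.0], 'eef_pos': [171.276, -574.416, 230.423], 'ee_rot': [[0.958, 0.286, -0.001], [0.286, -0.958, 0.002], [-0.0, -0.002, -1.0]], 'wrist_force': [0.07, 0.494, 0.501], 'ft_torque': [0.032, 0.034, 0.023], 'grip_width': 85.169}
scene {'intrinsics': array([[437.4332134 ,   0.        , 282.89413826],
       [  0.        , 437.4332134 , 210.14253409],
       [  0.        ,   0.        ,   1.        ]]), 'R': array([[-0.77372555, -0.63351991,  0.00113512],
       [-0.28778139,  0.34987353, -0.89149895],
       [ 0.56438519, -0.69010219, -0.45302133]]), 't': array([530.29951594, 178.02573218, 647.24109715])}
port [{'location': [299.7, 191.2], 'p': 0.6}]
end_stop [{'location': [291.3, 184.4], 'p': 0.89}]
tile [{'location': [317.7, 200.6], 'p': 0.64}, {'location': [269.5, 225.5], 'p': 0.35}]
press_plate [{'location': [299.1, 203.9], 'p': 0.64}, {'location': [299.4, 199.9], 'p': 0.62}]
jaw [{'location': [319.3, 200.1],
[... 671 characters left out ...]
ess_plate [{'location': [304.2, 207.0], 'p': 0.69}]
jaw [{'location': [332.6, 173.5], 'p': 0.71}]
meter [{'location': [337.0, 173.4], 'p': 0.75}]
{'intrinsics': array([[355.14537895,   0.        , 278.05030396],
       [  0.        , 355.14537895, 209.66446947],
       [  0.        ,   0.        ,   1.        ]]), 'mount': array([[ 2.30485445e-04, -9.59357143e-01, -2.82194646e-01,
         7.23121003e+01],
       [ 9.99999914e-01,  1.23694452e-04,  3.96245182e-04,
        -7.61201176e-01],
       [-3.45234734e-04, -2.82194713e-01,  9.59357089e-01,
        -1.42102056e+02],
       [ 0.00000000e+00,  0.00000000e+00,  0.00000000e+00,
         1.00000000e+00]])} ['MotionError', 'grip_depth']
0.7
```

View pics/scene1.png

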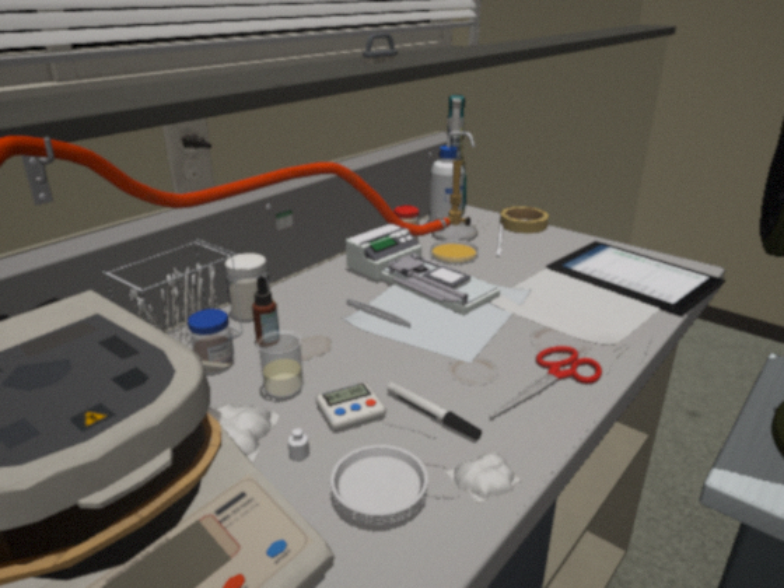

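View pics/top1.png

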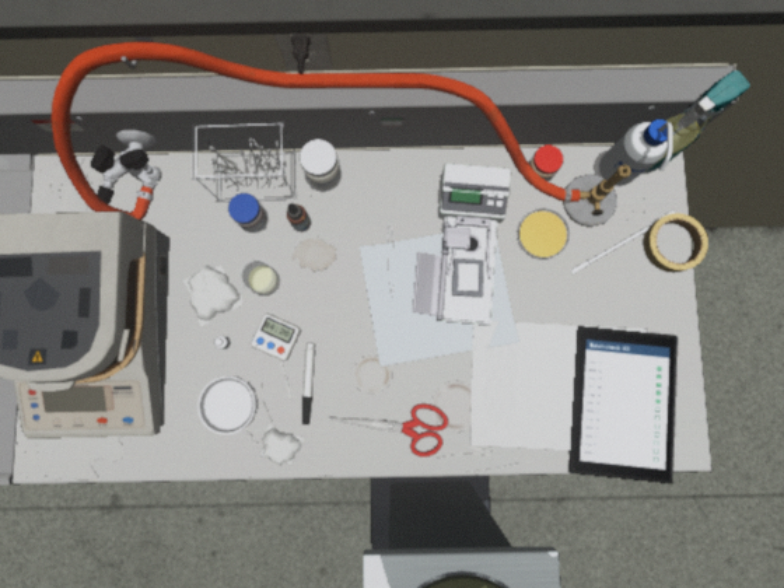

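```bash
cat >> h.py <<'E'
def ray(c,uv,z,pose=None):
    m=camera_model(c); K=np.array(m['intrinsics']); d=np.linalg.inv(K)@np.array([uv[0],uv[1],1.])
    if c=='wrist':
        M=np.array(m['mount']); R=pose[0]; p=pose[1]
        o=R@M[:3,3]+p; d=R@M[:3,:3]@d
    else:
        R=np.array(m['R']);t=np.array(m['t']); o=-R.T@t; d=R.T@d
    return o+d*(z-o[2])/d[2]
def proj(c,X,pose=None):
    m=camera_model(c); K=np.array(m['intrinsics'])
    if c=='wrist':
        M=np.array(m['mount']); x=M[:3,:3].T@(pose[0].T@(np.array(X)-pose[1])-M[:3,3])
    else: x=np.array(m['R'])@X+np.array(m['t'])
    u=K@x; return u[:2]/u[2]
def pose():
    s=telemetry.get_state(); return np.array(s['ee_rot']),np.array(s['eef_pos'])
E
python3 - <<'E'
from h import *
for l,uv,z in [('port',(334.5,174.5),22),('end',(336.9,160.1),22),('tile',(332.6,200.7),22),('plate',(304.2,207),37),('jaw',(332.6,173.5),23.5),('meter',(337,173.4),0)]:
    print(l,ray('top',uv,z).round(1))
for l,uv,z in [('port',(299.7,191.2),22),('end',(291.3,184.4),22),('tile',(317.7,200.6),22)]:
    print(l,ray('scene',uv,z).round(1))
E
```

```text
port [656.  -27.6  22. ]
end [691.1 -34.6  22. ]
tile [592.9 -20.8  22. ]
plate [577.   47.6  37. ]
jaw [658.2 -22.9  23.5]
meter [663.6 -37.    0. ]
port [663.1 -35.6  22. ]
end [703.4 -54.5  22. ]
tile [600.5 -20.6  22. ]
```

>>> apply_moves(commands=[{"xyz":[4.85,-3.45,0]},{"xyz":[4.85,-3.45,0]},{"xyz":[4.85,-3.45,0]},{"xyz":[4.85,-3.45,0]},{"xyz":[4.85,-3.45,0]},{"xyz":[4.85,-3.45,0]},{"xyz":[4.85,-3.45,0]},{"xyz":[4.85,-3.45,0]},{"xyz":[4.85,-3.45,0]},{"xyz":[4.85,-3.45,0]},{"xyz":[4.85,-3.45,0]},{"xyz":[4.85,-3.45,0]}])

```text
validation failed for argument at $.co...
```

>>> apply_moves(commands=[{"xyz":[0,0,1],"spin":0.18},{"xyz":[0,0,1],"spin":0.18},{"xyz":[0,0,0]},{"xyz":[0,0,0]}])

```text
validation failed for argument at $.co...
```

Run:
```python
from h import *
P=pose(); im=capture('wrist'); np.savez('w1.npz',R=P[0],p=P[1],im=im); save(cv2.resize(im,None,fx=1.4,fy=1.4),'w1.png')
print(P,telemetry.get_state()['time'])
for l,z in [('port',22),('end_stop',22),('tile',22),('press_plate',37),('jaw',23.5),('meter',0)]:
    for r in spot_point('wrist',l)[:2]: print(l,r, ray('wrist',r['location'],z,P).round(1))
```

```text
(array([[ 9.58305611e-01,  2.85745256e-01,  6.86585886e-05],
       [ 2.85745261e-01, -9.58305609e-01, -7.25573592e-05],
       [ 4.50629895e-05,  8.91509908e-05, -9.99999995e-01]]), array([ 171.48785271, -575.00000101,  231.33432431])) 0.75
```

View pics/w1.png

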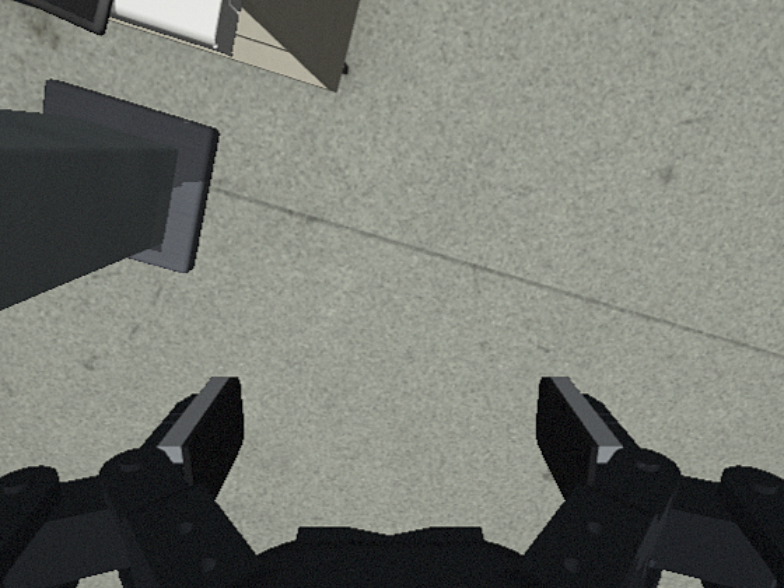

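>>> apply_moves(commands=[{"xyz":[4.85,-3.45,0],"spin":0,"gripper":1},{"xyz":[4.85,-3.45,0],"spin":0,"gripper":1},{"xyz":[4.85,-3.45,0],"spin":0,"gripper":1},{"xyz":[4.85,-3.45,0],"spin":0,"gripper":1},{"xyz":[4.85,-3.45,0],"spin":0,"gripper":1},{"xyz":[4.85,-3.45,0],"spin":0,"gripper":1},{"xyz":[4.85,-3.45,0],"spin":0,"gripper":1},{"xyz":[4.85,-3.45,0],"spin":0,"gripper":1},{"xyz":[4.85,-3.45,0],"spin":0,"gripper":1},{"xyz":[4.85,-3.45,0],"spin":0,"gripper":1},{"xyz":[4.85,-3.45,0],"spin":0,"gripper":1},{"xyz":[4.85,-3.45,0],"spin":0,"gripper":1}])

```text
time: 2.55
eef_pos: [612.0, -10.2, 231.4]
ee_rot: [[0.958, 0.286, 0.001], [0.286, -0.958, -0.0], [0.0, 0.0, -1.0]]
wrist_force: [1.2, 0.1, 0.2]
grip_width: 85.4
```

>>> apply_moves(commands=[{"xyz":[0,0,0],"spin":0.18,"gripper":0.7},{"xyz":[0,0,0],"spin":0.18,"gripper":0.7},{"xyz":[0,0,0],"spin":0,"gripper":0.7},{"xyz":[0,0,0],"spin":0,"gripper":0.7}])

```text
time: 3.05
eef_pos: [610.2, -25.3, 231.4]
ee_rot: [[0.999, -0.048, 0.001], [-0.048, -0.999, 0.012], [-0.0, -0.012, -1.0]]
wrist_force: [0.5, 0.4, -0.2]
grip_width: 59.6
```

Run:
```python
from h import *
P=pose(); im=capture('wrist'); np.savez('w2.npz',R=P[0],p=P[1],im=im); save(cv2.resize(im,None,fx=1.4,fy=1.4),'w2.png')
print(P,telemetry.get_state()['time'],telemetry.get_state()['grip_width'])
for l,z in [('port',22),('end_stop',22),('tile',22),('press_plate',37),('jaw',23.5),('meter',0)]:
    for r in spot_point('wrist',l)[:2]: print(l,r, ray('wrist',r['location'],z,P).round(1))
```

```text
(array([[ 9.98868459e-01, -4.75551101e-02,  5.60383617e-04],
       [-4.75584105e-02, -9.98796409e-01,  1.19971359e-02],
       [-1.08159739e-05, -1.20102116e-02, -9.99927875e-01]]), array([610.20172438, -25.31740736, 231.38394628])) 3.1 59.987271036310666
port {'location': [283.7, 132.0], 'p': 0.76} [657.2 -29.8  22. ]
port {'location': [207.9, 207.5], 'p': 0.55} [584.6  51.7  22. ]
end_stop {'location': [288.5, 99.3], 'p': 0.82} [687.2 -35.6  22. ]
end_stop {'location': [65.3, 323.6], 'p': 0.23} [453.6 229.9  22. ]
tile {'location': [278.7, 189.5], 'p': 0.83} [600.3 -22.2  22. ]
press_plate {'location': [205.2, 205.7], 'p': 0.76} [590.7  50.7  37. ]
jaw {'location': [274.9, 127.3], 'p': 0.76} [662.1 -21.5  23.5]
meter {'location': [282.1, 130.7], 'p': 0.78} [657.  -28.2   0. ]
meter {'location': [287.6, 99.9], 'p': 0.44} [687. -35.   0.]
```

View pics/w2.png

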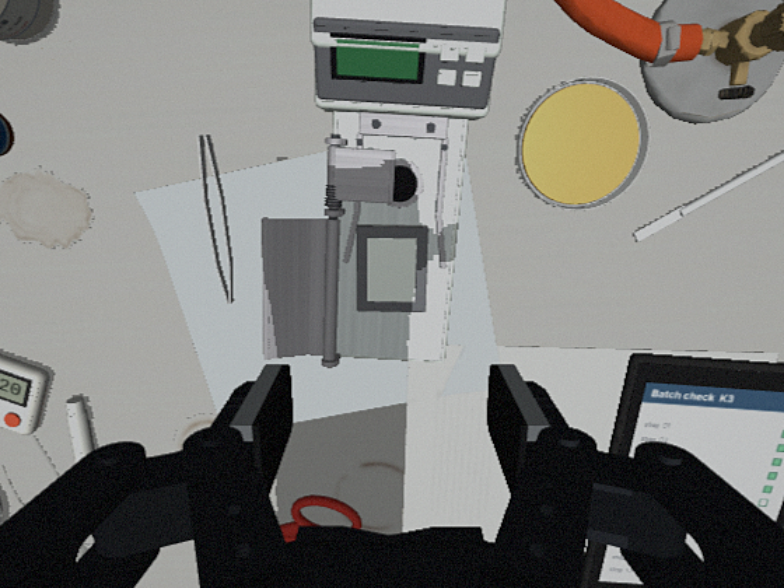

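Run:
```python
from h import *
d=np.load('w2.npz'); im=d['im']
save(cv2.resize(im[10:270,170:360],None,fx=3,fy=3,interpolation=cv2.INTER_CUBIC)[0:600+180][:, :][:390],'w2a.png')
save(cv2.resize(im[10:270,170:360],None,fx=3,fy=3,interpolation=cv2.INTER_CUBIC)[300:],'w2b.png')
```

```text
(no output)
```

View pics/w2a.png

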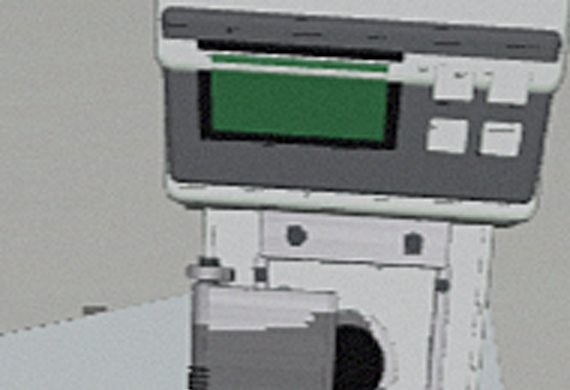

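View pics/w2b.png

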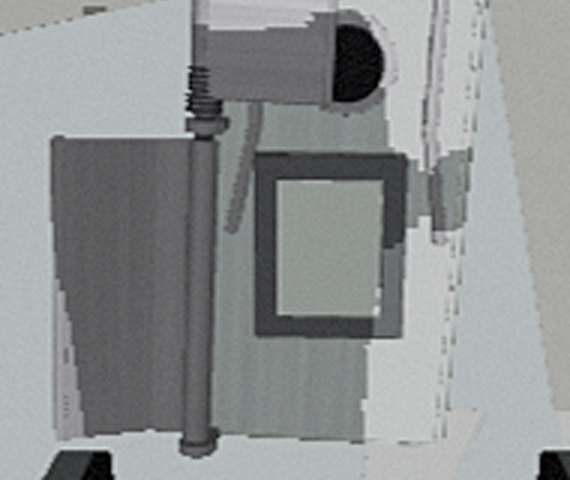

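Run:
```python
from h import *
from scipy.optimize import least_squares
d=np.load('w2.npz'); P=(d['R'],d['p'])
b=lambda c,r:(170+c/3,110+r/3); a=lambda c,r:(170+c/3,10+r/3)
obs=[((-26,88,45),b(52,137)),((-128,88,45),b(55,438)),((-131,-40,22),b(442,440)),((0,0,22),b(336,57)),((-26,88,45),b(52,137))]
def W(q,X):
    c,s=np.cos(q[2]),np.sin(q[2]); return np.array([q[0]+c*X[0]-s*X[1],q[1]+s*X[0]+c*X[1],X[2]])
f=lambda q:np.concatenate([proj('wrist',W(q,X),P)-uv for X,uv in obs])
r=least_squares(f,[657,-30,-.05],x_scale=[10,10,.1],loss='soft_l1'); q=r.x; print(q, f(q).round(1))
T=np.array([ray('wrist',b(*c),32,P) for c in [(255,153),(406,154),(403,338),(256,338)]]); print(T.round(1))
print('side lens',[np.linalg.norm(T[i]-T[(i+1)%4]).round(1) for i in range(4)])
def M(q,w):
    c,s=np.cos(q[2]),np.sin(q[2]); v=np.array(w[:2])-q[:2]; return np.array([c*v[0]+s*v[1],-s*v[0]+c*v[1]])
print('tile corners in meter',[M(q,t).round(1) for t in T], M(q,T.mean(0)).round(1))
np.save('q.npy',q)
def draw(im,c,P=None,s=1):
    im=cv2.resize(im,None,fx=3,fy=3)
    def poly(pts,col):
        p=np.array([proj(c,W(q,X),P) for X in pts])*3+1; cv2.polylines(im,[np.int32(p.round())],True,col,1)
    poly([(-131,44,22),(31,44,22),(31,-40,22),(-131,-40,22)],(255,0,0))
    poly([(-26,56,31),(-26,88,45),(-128,88,45),(-128,56,31)],(0,255,0))
    poly([(45,-54,0),(45,58,0),(127,58,0),(127,-54,0)],(0,0,255))
    poly([(127,-54,61),(127,58,61)],(0,0,255))
    poly([(31,26.5,30),(31,-26.5,30)],(255,0,255))
    poly([(-20,26.5,27),(31,26.5,27)],(255,255,0)); poly([(-57,-33.5,27),(-20,-26.5,27),(31,-26.5,27),(-20,-26.5,27)],(255,255,0))
    poly([(18*np.cos(t),18*np.sin(t),22) for t in np.linspace(0,6.28,30)],(255,128,0))
    return im
o=draw(d['im'],'wrist',P); save(cv2.resize(o[0:840,450:1110],None,fx=.7,fy=.7),'o1.png')
t=capture('top'); o=draw(t,'top'); save(o[330:750,840:1200],'o2.png')
```

```text
[ 6.59730175e+02 -2.93900784e+01 -9.03904942e-02] [-0.4 -0.2  1.6  0.9 -2.6 -0.7  1.2  0.3 -0.4 -0.2]
[[631.8  -0.9  32. ]
 [629.3 -49.4  32. ]
 [567.1 -46.8  32. ]
 [569.3   2.8  32. ]]
side lens [np.float64(48.5), np.float64(62.2), np.float64(49.6), np.float64(62.7)]
tile corners in meter [array([-30.4,  25.8]), array([-28.5, -22.6]), array([-90.7, -25.7]), array([-93. ,  23.9])] [-60.6   0.4]
```

View pics/o1.png

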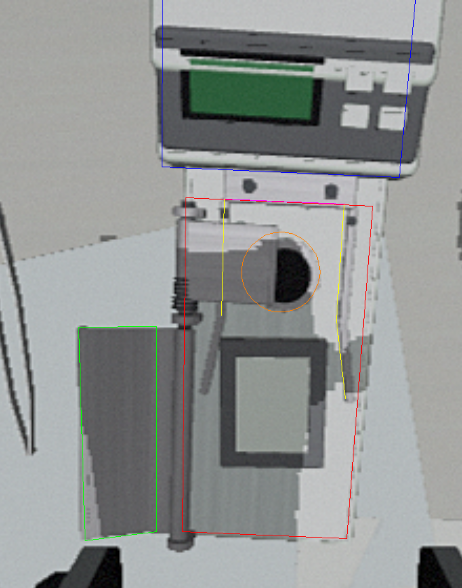

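View pics/o2.png

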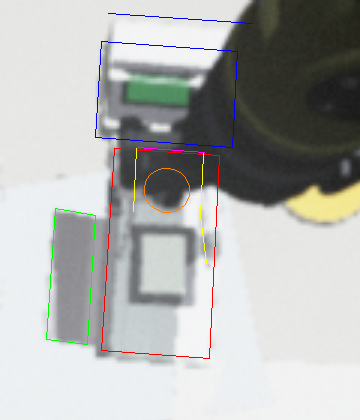

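```bash
cat >> h.py <<'E'
def W(q,X):
    c,s=np.cos(q[2]),np.sin(q[2]); return np.array([q[0]+c*X[0]-s*X[1],q[1]+s*X[0]+c*X[1],X[2]])
def M(q,w):
    c,s=np.cos(q[2]),np.sin(q[2]); v=np.array(w[:2])-q[:2]; return np.array([c*v[0]+s*v[1],-s*v[0]+c*v[1]])
def draw(im,c,q,P=None,extra=[]):
    im=cv2.resize(im,None,fx=3,fy=3,interpolation=cv2.INTER_CUBIC)
    def poly(pts,col,cl=True):
        p=np.array([proj(c,W(q,X),P) for X in pts])*3+1; cv2.polylines(im,[np.int32(p.round())],cl,col,1)
    poly([(-131,44,22),(31,44,22),(31,-40,22),(-131,-40,22)],(255,0,0))
    poly([(-26,56,31),(-26,88,45),(-128,88,45),(-128,56,31)],(0,255,0))
    poly([(45,-54,0),(45,58,0),(127,58,0),(127,-54,0)],(0,0,255))
    poly([(31,26.5,30),(31,-26.5,30)],(255,0,255))
    for s in (1,-1): poly([(-57,33.5*s,27),(-20,26.5*s,27),(31,26.5*s,27)],(255,255,0),False)
    poly([(-130,44,39),(-26,44,39)],(0,255,255))
    for e,col in extra: poly(e,col)
    return im
E
python3 - <<'E'
from h import *
from scipy.optimize import least_squares
d=np.load('w2.npz'); P=(d['R'],d['p'])
b=lambda c,r:(170+c/3,110+r/3); a=lambda c,r:(170+c/3,10+r/3)
obs=[((-26,88,45),b(52,137)),((-128,88,45),b(55,438)),((-131,-40,22),b(442,440)),((0,0,22),b(336,57)),
((-57,0,25),b(336,237)),((31,0,30),a(354.5,261)),((-128,44,39),b(200,None or 428)),((-26,44,39),b(204,140))]
f=lambda q:np.concatenate([proj('wrist',W(q,X),P)-uv for X,uv in obs])
r=least_squares(f,[657,-30,-.05],x_scale=[10,10,.1],loss='soft_l1'); q=r.x; print(q, f(q).round(1))
T=np.array([ray('wrist',b(*c),32,P) for c in [(255,153),(406,154),(403,338),(256,338)]])
print('tile corners in meter',[M(q,t).round(1) for t in T], M(q,T.mean(0)).round(1))
np.save('q.npy',q)
o=draw(d['im'],'wrist',q,P); save(cv2.resize(o[180:840,450:1110],None,fx=.9,fy=.9),'o3.png')
E
```

```text
[ 6.59238088e+02 -3.13847647e+01 -9.81252486e-02] [ 1.6 -0.6  2.6  0.6 -1.7 -0.1  3.3  0.8  0.1 -1.1 -0.9 -1.  -1.3  3.8
 -0.8  0. ]
tile corners in meter [array([-30.3,  27.6]), array([-28. , -20.8]), array([-90.2, -24.3]), array([-92.9,  25.2])] [-60.3   1.9]
```

View pics/o3.png

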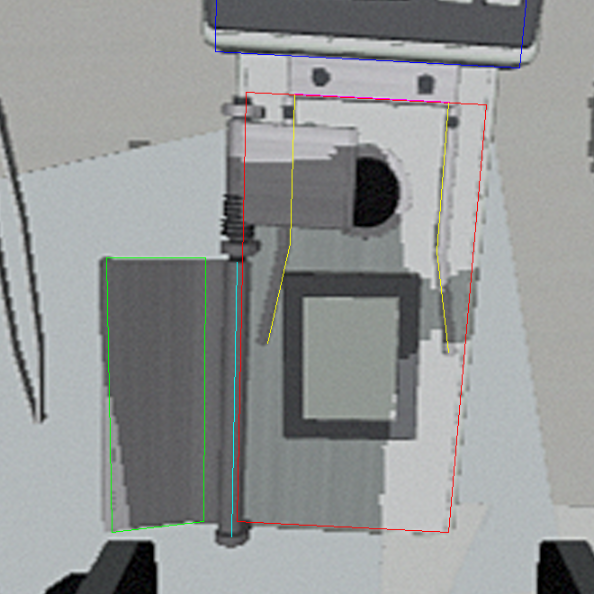

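Run:
```python
from h import *
im=cv2.cvtColor(cv2.imread('pics/top1.png'),cv2.COLOR_BGR2RGB); im=cv2.resize(im,(560,420))
q=np.load('q.npy'); q[2]=-.09; q[1]=-30.5;print(q)
o=draw(im,'top',q); o=o[330:720,870:1170]; save(cv2.resize(o,None,fx=1.5,fy=1.5),'o4.png')
save(cv2.resize(cv2.resize(im,None,fx=3,fy=3,interpolation=cv2.INTER_CUBIC)[330:720,870:1170],None,fx=1.5,fy=1.5),'o4r.png')
```

```text
[ 6.59238088e+02 -3.05000000e+01 -9.00000000e-02]
```

View pics/o4.png

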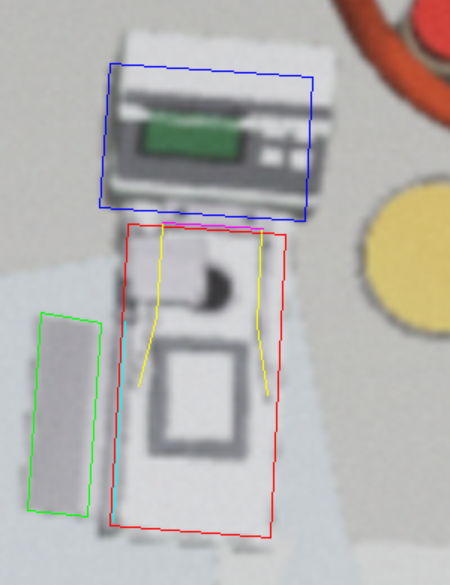

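View pics/o4r.png

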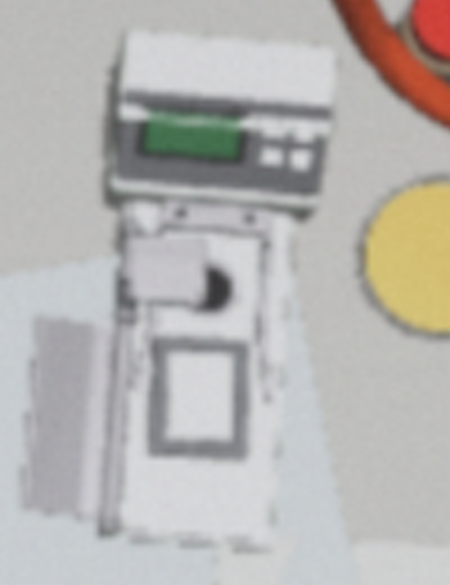

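```bash
cat >> h.py <<'E'
Q=np.array([658.5,-30.5,-.09])
def goto(xm,ym,z,yaw=None):
    """remaining shift in tool axes (cm) and spin, from measured pose"""
    R,p=pose(); t=W(Q,(xm,ym,z)); d=R.T@(t-p)/10
    y=np.arctan2(R[1,0],R[0,0]); return d.round(2), round(y-(Q[2] if yaw is None else yaw),3)
def st():
    s=telemetry.get_state(); p=np.array(s['eef_pos']); print('t',round(s['time'],2),'tcp',p.round(1),'m',M(Q,p).round(1),'F',np.round(s['wrist_force'],1),'w',round(s['grip_width'],1),'yaw',np.arctan2(s['ee_rot'][1][0],s['ee_rot'][0][0]).round(3))
E
python3 - <<'E'
from h import *
st(); print(pose()[0].round(3)); print(goto(-110,35.5,80))
d=np.load('w2.npz'); P=(d['R'],d['p'])
for z in (-6,-4,-2,0):
    for y in (-30,30): print(z,y,[ (1.4*proj('wrist',P[0]@np.array([x,y,z])+P[1],P)).round(0) for x in (11,-11)])
E
```

```text
t 3.45 tcp [610.2 -25.3 231.3] m [-48.6   0.9] F [-0.5 -1.3  0.3] w 59.8 yaw -0.047
[[ 0.999 -0.047  0.   ]
 [-0.047 -0.999  0.012]
 [-0.    -0.012 -1.   ]]
(array([-5.99, -3.55, 15.18]), np.float64(0.043))
-6 -30 [array([291., 361.]), array([295., 427.])]
-6 30 [array([493., 361.]), array([489., 427.])]
-4 -30 [array([292., 359.]), array([296., 423.])]
-4 30 [array([492., 359.]), array([488., 423.])]
-2 -30 [array([294., 356.]), array([297., 420.])]
-2 30 [array([490., 356.]), array([486., 420.])]
0 -30 [array([295., 353.]), array([299., 417.])]
0 30 [array([489., 353.]), array([485., 417.])]
```

>>> apply_moves(commands=[{"xyz":[-3,-1.8,3],"spin":0.043,"gripper":0.7},{"xyz":[-3,-1.8,3],"spin":0,"gripper":0.7},{"xyz":[0,0,4],"spin":0,"gripper":0.7},{"xyz":[0,0,4],"spin":0,"gripper":0.7},{"xyz":[0,0,0],"spin":0,"gripper":0.7},{"xyz":[0,0,0],"spin":0,"gripper":0.7}])

```text
time: 4.2
eef_pos: [551.6, -11.5, 93.5]
ee_rot: [[0.999, -0.043, 0.002], [-0.043, -0.998, 0.038], [0.0, -0.038, -0.999]]
wrist_force: [0.4, -0.6, 0.4]
grip_width: 59.6
```

Run:
```python
from h import *
st(); P=pose(); print(P[0].round(3)); print(goto(-110,35.5,60))
im=capture('wrist'); np.savez('w3.npz',R=P[0],p=P[1],im=im)
o=draw(im,'wrist',Q,P); save(cv2.resize(o,(784,588)),'w3.png')
save(cv2.resize(im,(784,588),interpolation=cv2.INTER_CUBIC),'w3r.png')
```

```text
t 4.2 tcp [551.6 -11.5  93.5] m [-108.2    9.3] F [ 0.4 -0.6  0.4] w 59.6 yaw -0.043
[[ 0.999 -0.043  0.002]
 [-0.043 -0.998  0.038]
 [ 0.    -0.038 -0.999]]
(array([-0.06, -2.5 ,  3.44]), np.float64(0.047))
```

View pics/w3.png

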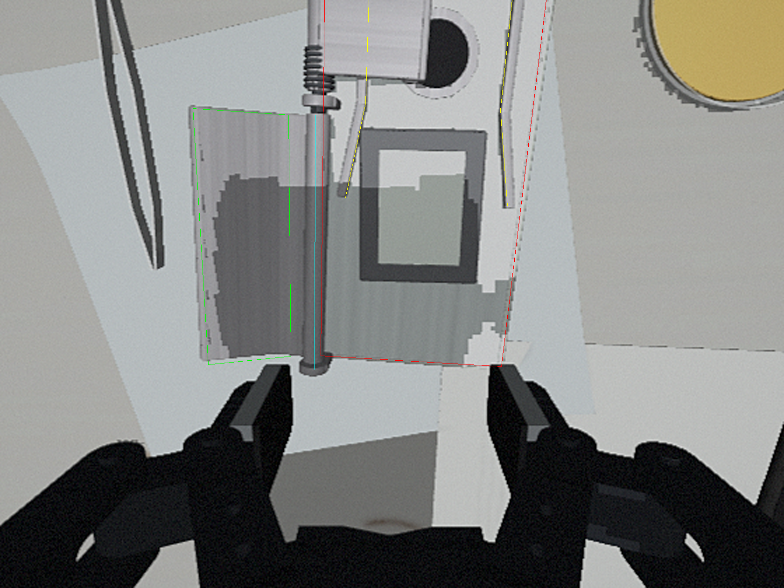

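View pics/w3r.png

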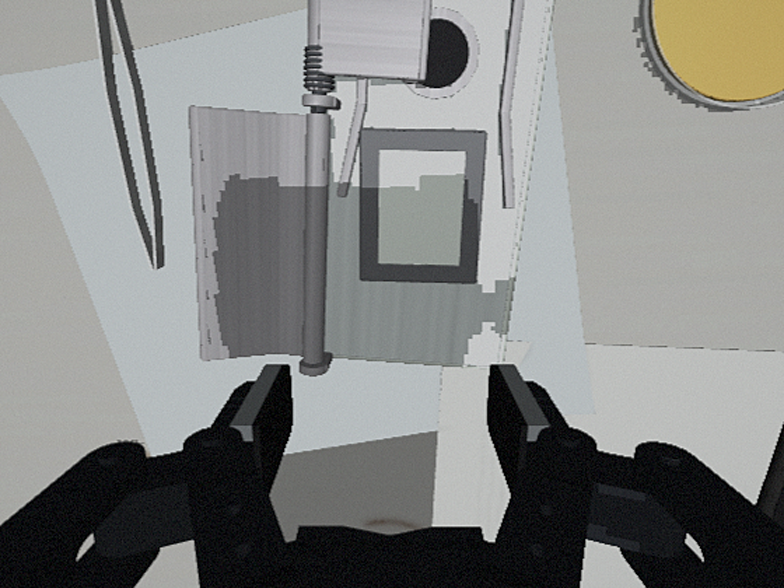

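Run:
```python
from h import *
s=telemetry.get_state(); print(np.round(s['qpos'],3),np.round(s['qvel'],3),np.round(s['joint_efforts'],1),s['ft_torque'])
```

```text
[-0.044  0.317 -0.371  0.881  0.038  3.141] [-0.001 -0.007  0.006 -0.005  0.001 -0.001] [  0.  -49.2  29.2   0.1   0.2   0. ] [-0.03733189 -0.03767178 -0.00571484]
```

>>> apply_moves(commands=[{"xyz":[0,0,-1],"spin":-0.182,"gripper":0.7},{"xyz":[0,0,0],"spin":-0.182,"gripper":0.7},{"xyz":[0,0,0],"spin":-0.182,"gripper":0.7},{"xyz":[0,0,0],"spin":-0.182,"gripper":0.7},{"xyz":[0,0,0],"spin":-0.182,"gripper":0.7},{"xyz":[0,0,0],"spin":-0.182,"gripper":0.7},{"xyz":[0,0,0],"spin":-0.182,"gripper":0.7},{"xyz":[0,0,0],"spin":-0.182,"gripper":0.7},{"xyz":[0,0,0],"spin":-0.182,"gripper":0.7},{"xyz":[0,0,0],"spin":-0.182,"gripper":0.7},{"xyz":[0,0,0],"spin":-0.182,"gripper":0.7},{"xyz":[0,0,0],"spin":-0.182,"gripper":0.7}])

```text
time: 5.75
eef_pos: [552.3, -12.0, 104.4]
ee_rot: [[-0.545, 0.838, 0.004], [0.838, 0.545, 0.038], [0.029, 0.024, -0.999]]
wrist_force: [-0.1, -0.9, -0.5]
grip_width: 59.8
```

>>> apply_moves(commands=[{"xyz":[0,0,0],"spin":-0.182,"gripper":0.7},{"xyz":[0,0,0],"spin":-0.182,"gripper":0.7},{"xyz":[0,0,0],"spin":-0.182,"gripper":0.7},{"xyz":[0,0,0],"spin":-0.182,"gripper":0.7},{"xyz":[0,0,0],"spin":0,"gripper":0.7}])

```text
time: 6.38
eef_pos: [552.1, -12.0, 104.0]
ee_rot: [[-0.963, 0.271, 0.004], [0.271, 0.962, 0.038], [0.007, 0.037, -0.999]]
wrist_force: [-0.1, 0.3, -0.9]
grip_width: 59.6
```

Run:
```python
from h import *
st(); P=pose(); print(P[0].round(3)); print(goto(-110,35.5,60,np.pi-.09))
s=telemetry.get_state(); print(np.round(s['qpos'],3))
```

```text
t 6.38 tcp [552.1 -12.  104. ] m [-107.6    8.9] F [-0.1  0.3 -0.9] w 59.6 yaw 2.868
[[-0.963  0.271  0.004]
 [ 0.271  0.962  0.038]
 [ 0.007  0.037 -0.999]]
(array([0.69, 2.41, 4.5 ]), np.float64(-0.184))
[-0.044  0.308 -0.359  0.902  0.038  0.23 ]
```

>>> apply_moves(commands=[{"xyz":[0,0,0],"spin":-0.186,"gripper":0.7},{"xyz":[0,0,0],"spin":-0.186,"gripper":0.7},{"xyz":[0,0,0],"spin":-0.186,"gripper":0.7},{"xyz":[0,0,0],"spin":-0.186,"gripper":0.7},{"xyz":[0,0,0],"spin":-0.186,"gripper":0.7},{"xyz":[0,0,0],"spin":-0.186,"gripper":0.7},{"xyz":[0,0,0],"spin":-0.186,"gripper":0.7},{"xyz":[0,0,0],"spin":-0.186,"gripper":0.7},{"xyz":[0,0,0],"spin":-0.186,"gripper":0.7},{"xyz":[0,0,0],"spin":-0.186,"gripper":0.7},{"xyz":[0,0,0],"spin":-0.186,"gripper":0.7},{"xyz":[0,0,0],"spin":-0.186,"gripper":0.7}])

```text
time: 7.88
eef_pos: [551.5, -11.9, 103.3]
ee_rot: [[0.381, -0.924, 0.002], [-0.924, -0.381, 0.038], [-0.034, -0.017, -0.999]]
wrist_force: [-0.5, -0.5, -0.5]
grip_width: 59.8
```

>>> apply_moves(commands=[{"xyz":[0,0,0],"spin":-0.186,"gripper":0.7},{"xyz":[0,0,0],"spin":-0.186,"gripper":0.7},{"xyz":[0,0,0],"spin":-0.186,"gripper":0.7},{"xyz":[0,0,0],"spin":-0.186,"gripper":0.7},{"xyz":[0,0,0],"spin":-0.186,"gripper":0.7},{"xyz":[0,0,0],"spin":-0.186,"gripper":0.7}])

```text
time: 8.62
eef_pos: [551.5, -11.9, 103.3]
ee_rot: [[0.998, -0.064, 0.002], [-0.064, -0.997, 0.038], [0.0, -0.038, -0.999]]
wrist_force: [-0.8, -1.0, -0.2]
grip_width: 59.3
```

Run:
```python
from h import *
st(); P=pose(); print(P[0].round(3))
s=telemetry.get_state(); print(np.round(s['qpos'],3))
```

```text
t 8.62 tcp [551.5 -11.9 103.3] m [-108.2    8.9] F [-0.8 -1.  -0.2] w 59.3 yaw -0.064
[[ 0.998 -0.064  0.002]
 [-0.064 -0.997  0.038]
 [ 0.    -0.038 -0.999]]
[-0.044  0.308 -0.36   0.902  0.038 -3.122]
```

>>> apply_moves(commands=[{"xyz":[0,0,0],"spin":-0.183,"gripper":0.7},{"xyz":[0,0,0],"spin":0,"gripper":0.7}])

```text
time: 8.88
eef_pos: [549.1, 32.1, 103.3]
ee_rot: [[0.999, 0.053, 0.006], [0.053, -0.999, 0.002], [0.006, -0.002, -1.0]]
wrist_force: [0.2, -0.6, 0.4]
grip_width: 60.0
```

Run:
```python
from h import *
st(); P=pose(); print(P[0].round(3))
s=telemetry.get_state(); print(np.round(s['qpos'],3))
```

```text
t 8.88 tcp [549.1  32.1 103.3] m [-114.6   52.5] F [ 0.2 -0.6  0.4] w 60.0 yaw 0.053
[[ 0.999  0.053  0.006]
 [ 0.053 -0.999  0.002]
 [ 0.006 -0.002 -1.   ]]
[ 5.700e-02  3.020e-01 -3.690e-01  8.940e-01  2.000e-03 -3.137e+00]
```

>>> apply_moves(commands=[{"xyz":[0,0,0],"spin":0.1825,"gripper":0.7},{"xyz":[0,0,0],"spin":0.1825,"gripper":0.7},{"xyz":[0,0,0],"spin":0.1825,"gripper":0.7},{"xyz":[0,0,0],"spin":0.1825,"gripper":0.7},{"xyz":[0,0,0],"spin":0.1825,"gripper":0.7},{"xyz":[0,0,0],"spin":0.1825,"gripper":0.7},{"xyz":[0,0,0],"spin":0.1825,"gripper":0.7},{"xyz":[0,0,0],"spin":0.1825,"gripper":0.7},{"xyz":[0,0,0],"spin":0.1825,"gripper":0.7},{"xyz":[0,0,0],"spin":0.1825,"gripper":0.7},{"xyz":[0,0,0],"spin":0.1825,"gripper":0.7},{"xyz":[0,0,0],"spin":0.1825,"gripper":0.7}])

```text
time: 10.38
eef_pos: [549.1, 29.2, 103.0]
ee_rot: [[-0.545, -0.838, 0.005], [-0.838, 0.545, 0.001], [-0.004, -0.004, -1.0]]
wrist_force: [-0.3, 0.4, -0.4]
grip_width: 60.1
```

>>> apply_moves(commands=[{"xyz":[0,0,0],"spin":0.1825,"gripper":0.7},{"xyz":[0,0,0],"spin":0.1825,"gripper":0.7},{"xyz":[0,0,0],"spin":0.1825,"gripper":0.7},{"xyz":[0,0,0],"spin":0.1825,"gripper":0.7},{"xyz":[0,0,0],"spin":0.1825,"gripper":0.7},{"xyz":[0,0,0],"spin":0.1825,"gripper":0.7},{"xyz":[0,0,0],"spin":0,"gripper":0.7}])

```text
time: 11.25
eef_pos: [549.0, 29.3, 102.8]
ee_rot: [[-0.996, 0.092, 0.005], [0.092, 0.996, 0.001], [-0.005, 0.002, -1.0]]
wrist_force: [0.2, -0.7, 0.7]
grip_width: 59.6
```

Run:
```python
from h import *
st(); P=pose(); print(P[0].round(3)); print(goto(-110,35.5,60,np.pi-.09))
s=telemetry.get_state(); print(np.round(s['qpos'],3))
```

```text
t 11.25 tcp [549.   29.3 102.8] m [-114.4   49.7] F [ 0.2 -0.7  0.7] w 59.6 yaw 3.05
[[-0.996  0.092  0.005]
 [ 0.092  0.996  0.001]
 [-0.005  0.002 -1.   ]]
(array([-0.42, -1.42,  4.28]), np.float64(-0.002))
[ 0.053  0.302 -0.369  0.894  0.001  0.145]
```

>>> apply_moves(commands=[{"xyz":[-0.42,-1.42,0],"spin":0,"gripper":0.7},{"xyz":[0,0,4.3],"spin":0,"gripper":0.7},{"xyz":[0,0,0],"spin":0,"gripper":0.7}])

```text
time: 11.62
eef_pos: [548.8, 14.2, 56.8]
ee_rot: [[-0.996, 0.091, -0.002], [0.091, 0.996, 0.001], [0.002, 0.001, -1.0]]
wrist_force: [-0.7, 0.2, 0.4]
grip_width: 59.6
```

Run:
```python
from h import *
st(); P=pose(); print(goto(-110,35.5,60,np.pi-.09))
im=capture('wrist'); np.savez('w4.npz',R=P[0],p=P[1],im=im)
tile=[(-93,24,32),(-30,26,32),(-28.5,-23,32),(-91,-25.5,32)]
o=draw(im,'wrist',Q,P,[(tile,(0,255,0))]); save(cv2.resize(o,(784,588)),'w4.png')
```

```text
t 11.62 tcp [548.8  14.2  56.8] m [-113.3   34.7] F [-0.7  0.2  0.4] w 59.6 yaw 3.051
(array([-0.33,  0.08, -0.33]), np.float64(-0.001))
```

View pics/w4.png

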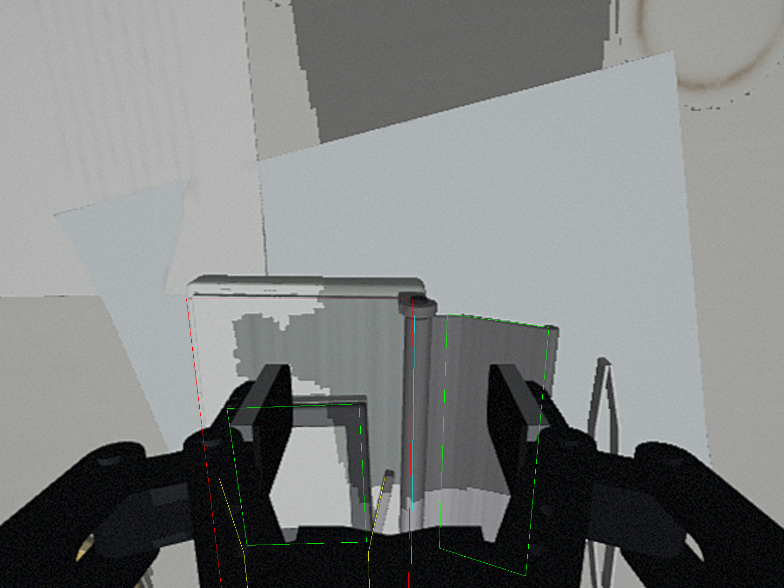

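>>> apply_moves(commands=[{"xyz":[0,0.08,1.1],"spin":0,"gripper":0.7},{"xyz":[0,0,1.0],"spin":0,"gripper":0.7},{"xyz":[0,0,0],"spin":0,"gripper":0.7}])

```text
time: 12.05
eef_pos: [551.1, 16.2, 37.6]
ee_rot: [[-0.996, 0.09, 0.003], [0.09, 0.996, 0.001], [-0.003, 0.001, -1.0]]
wrist_force: [-0.6, -0.6, 0.1]
grip_width: 59.7
```

>>> apply_moves(commands=[{"xyz":[0,0,0.3],"spin":0,"gripper":0.7},{"xyz":[0,0,0],"spin":0,"gripper":0.7}])

```text
time: 12.3
eef_pos: [551.7, 16.2, 35.2]
ee_rot: [[-0.996, 0.091, 0.004], [0.091, 0.996, 0.001], [-0.004, 0.002, -1.0]]
wrist_force: [-0.5, 0.1, -0.2]
grip_width: 59.8
```

>>> apply_moves(commands=[{"xyz":[0,0,0.3],"spin":0,"gripper":0.7},{"xyz":[0,0,0],"spin":0,"gripper":0.7}])

```text
time: 12.55
eef_pos: [552.2, 16.2, 32.4]
ee_rot: [[-0.996, 0.091, 0.005], [0.091, 0.996, 0.001], [-0.005, 0.002, -1.0]]
wrist_force: [-0.9, 0.7, 1.6]
grip_width: 58.9
```

>>> apply_moves(commands=[{"xyz":[0,0,0.3],"spin":0,"gripper":0.7},{"xyz":[0,0,0],"spin":0,"gripper":0.7}])

```text
time: 12.8
eef_pos: [552.1, 16.3, 29.2]
ee_rot: [[-0.996, 0.091, 0.005], [0.091, 0.996, 0.002], [-0.004, 0.002, -1.0]]
wrist_force: [0.1, 1.4, 2.9]
grip_width: 59.9
```

>>> apply_moves(commands=[{"xyz":[0,0,0.3],"spin":0,"gripper":0.7},{"xyz":[0,0,0],"spin":0,"gripper":0.7}])

```text
time: 13.05
eef_pos: [552.1, 16.2, 26.1]
ee_rot: [[-0.996, 0.091, 0.004], [0.091, 0.996, 0.001], [-0.004, 0.002, -1.0]]
wrist_force: [1.0, 0.5, 4.0]
grip_width: 59.6
```

>>> apply_moves(commands=[{"xyz":[0,0,0.3],"spin":0,"gripper":0.7},{"xyz":[0,0,0],"spin":0,"gripper":0.7}])

```text
time: 13.3
eef_pos: [552.0, 15.9, 23.1]
ee_rot: [[-0.996, 0.091, 0.004], [0.091, 0.996, 0.001], [-0.004, 0.001, -1.0]]
wrist_force: [2.1, -0.4, 4.7]
grip_width: 59.7
```

>>> apply_moves(commands=[{"xyz":[0,0,0.15],"spin":0,"gripper":0.7},{"xyz":[0,0,0],"spin":0,"gripper":0.7}])

```text
time: 13.55
eef_pos: [552.0, 15.7, 21.8]
ee_rot: [[-0.996, 0.091, 0.004], [0.091, 0.996, 0.0], [-0.004, 0.001, -1.0]]
wrist_force: [1.7, -0.6, 5.9]
grip_width: 60.1
```

Run:
```python
from h import *
st(); P=pose()
im=capture('wrist'); np.savez('w5.npz',R=P[0],p=P[1],im=im)
save(cv2.resize(im,(784,588)),'w5.png')
im=capture('scene'); save(cv2.resize(im[100:230,210:400],None,fx=4,fy=4,interpolation=cv2.INTER_CUBIC),'s5.png')
```

```text
t 13.55 tcp [552.   15.7  21.8] m [-110.2   36.4] F [ 1.7 -0.6  5.9] w 60.1 yaw 3.05
```

View pics/w5.png

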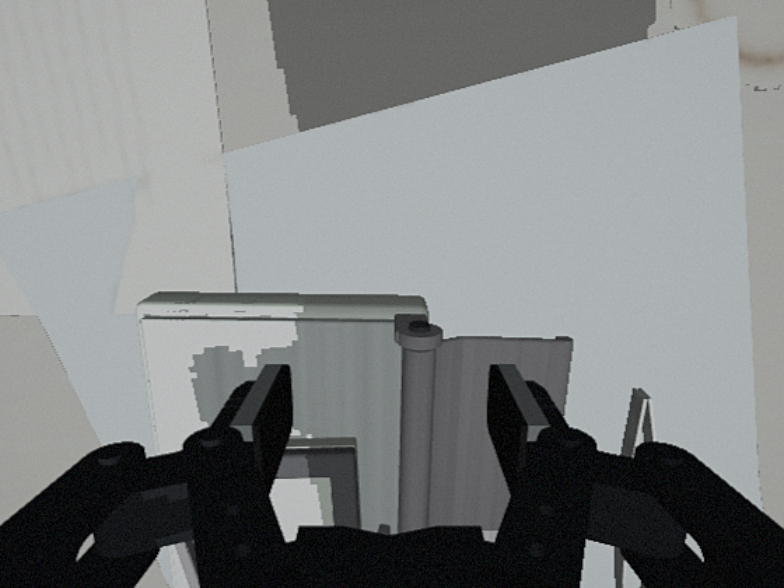

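View pics/s5.png

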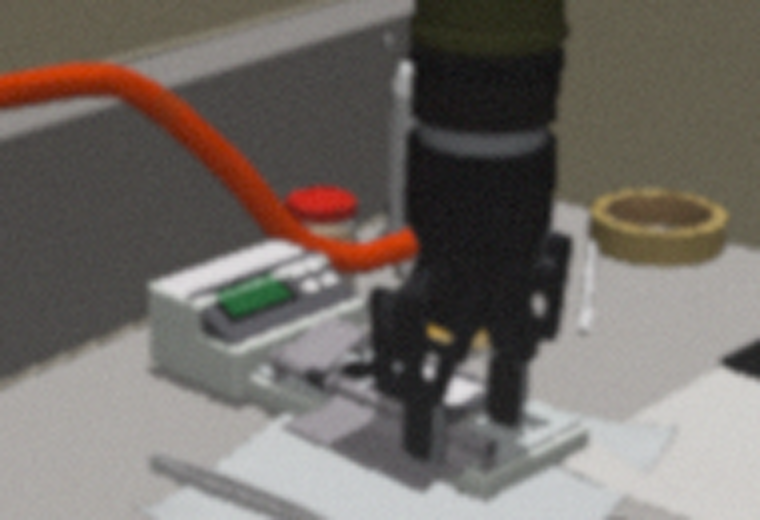

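>>> apply_moves(commands=[{"xyz":[-0.3,0,0.03],"spin":0,"gripper":0.7},{"xyz":[-0.3,0,0],"spin":0,"gripper":0.7},{"xyz":[-0.3,0,0],"spin":0,"gripper":0.7},{"xyz":[-0.3,0,0],"spin":0,"gripper":0.7},{"xyz":[-0.3,0,0],"spin":0,"gripper":0.7},{"xyz":[-0.3,0,0],"spin":0,"gripper":0.7}])

```text
time: 14.4
eef_pos: [567.1, 14.5, 20.7]
ee_rot: [[-0.996, 0.09, -0.001], [0.09, 0.996, 0.001], [0.001, 0.001, -1.0]]
wrist_force: [-5.6, 0.3, 6.0]
grip_width: 59.6
```

Run:
```python
from h import *
st(); P=pose()
im=capture('wrist'); np.savez('w6.npz',R=P[0],p=P[1],im=im)
save(cv2.resize(im,(784,588)),'w6.png')
```

```text
t 14.4 tcp [567.1  14.5  20.7] m [-95.1  36.6] F [-5.6  0.3  6. ] w 59.6 yaw 3.051
```

View pics/w6.png

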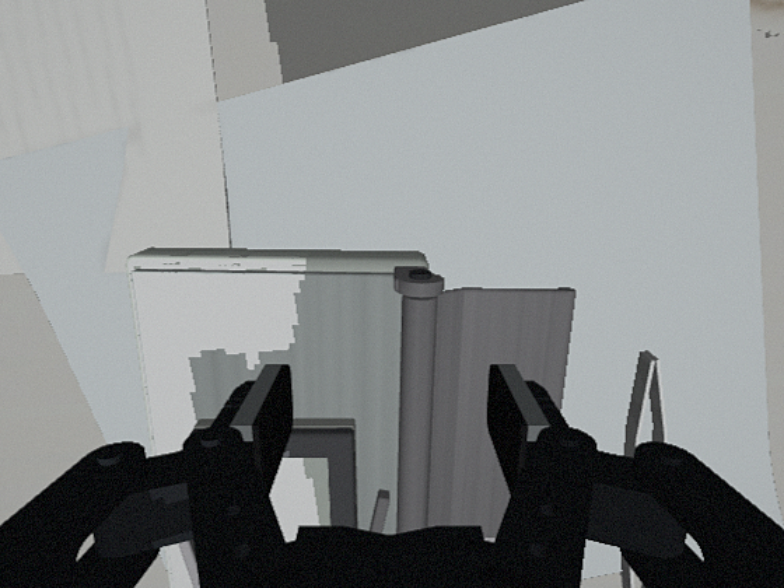

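>>> apply_moves(commands=[{"xyz":[-0.4,0,0],"spin":0,"gripper":0.7},{"xyz":[-0.4,0,0],"spin":0,"gripper":0.7},{"xyz":[-0.4,0,0],"spin":0,"gripper":0.7},{"xyz":[-0.4,0,0],"spin":0,"gripper":0.7},{"xyz":[-0.4,0,0],"spin":0,"gripper":0.7},{"xyz":[-0.4,0,0],"spin":0,"gripper":0.7}])

```text
time: 15.2
eef_pos: [591.1, 12.3, 20.7]
ee_rot: [[-0.996, 0.09, -0.001], [0.09, 0.996, 0.001], [0.001, 0.001, -1.0]]
wrist_force: [-4.0, -0.0, 5.9]
grip_width: 59.9
```

Run:
```python
from h import *
st(); P=pose()
im=capture('wrist'); np.savez('w7.npz',R=P[0],p=P[1],im=im)
save(cv2.resize(im,(784,588)),'w7.png')
```

```text
t 15.2 tcp [591.1  12.3  20.7] m [-71.   36.6] F [-4.  -0.   5.9] w 59.9 yaw 3.051
```

View pics/w7.png

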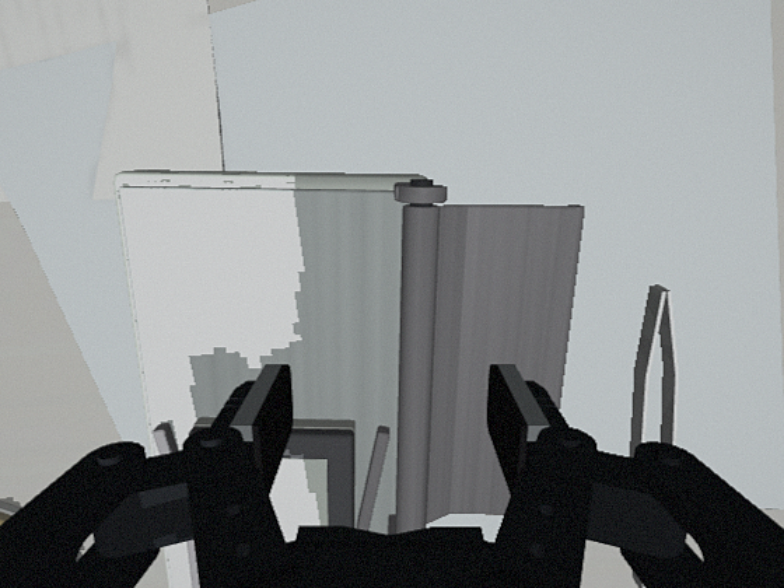

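>>> apply_moves(commands=[{"xyz":[-0.4,0,0],"spin":0,"gripper":0.7},{"xyz":[-0.4,0,0],"spin":0,"gripper":0.7},{"xyz":[-0.4,0,0],"spin":0,"gripper":0.7},{"xyz":[-0.4,0,0],"spin":0,"gripper":0.7},{"xyz":[-0.3,0,0],"spin":0,"gripper":0.7},{"xyz":[-0.3,0,0],"spin":0,"gripper":0.7}])

```text
time: 16.0
eef_pos: [613.1, 10.3, 20.8]
ee_rot: [[-0.996, 0.09, -0.001], [0.09, 0.996, 0.001], [0.001, 0.001, -1.0]]
wrist_force: [-5.0, 0.9, 5.9]
grip_width: 59.8
```

Run:
```python
from h import *
st(); P=pose()
im=capture('wrist'); np.savez('w8.npz',R=P[0],p=P[1],im=im)
save(cv2.resize(im,(784,588)),'w8.png')
```

```text
t 16.0 tcp [613.1  10.3  20.8] m [-48.9  36.6] F [-5.   0.9  5.9] w 59.8 yaw 3.051
```

View pics/w8.png

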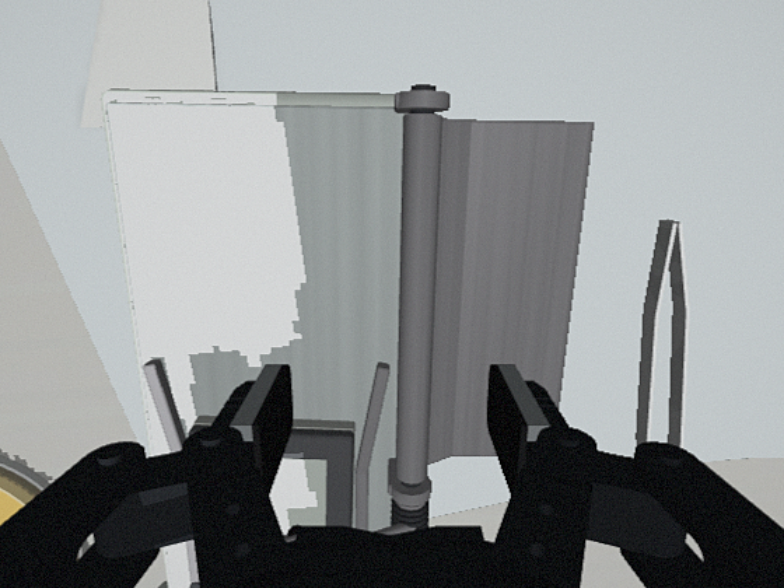

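>>> apply_moves(commands=[{"xyz":[-0.2,0,0],"spin":0,"gripper":0.7},{"xyz":[-0.2,0,0],"spin":0,"gripper":0.7},{"xyz":[-0.1,0,0],"spin":0,"gripper":0.7}])

```text
time: 16.42
eef_pos: [618.1, 9.9, 20.8]
ee_rot: [[-0.996, 0.09, -0.0], [0.09, 0.996, 0.001], [0.0, 0.001, -1.0]]
wrist_force: [-4.7, 0.3, 5.0]
grip_width: 59.9
```

>>> apply_moves(commands=[{"xyz":[-0.1,0,0],"spin":0,"gripper":0.7},{"xyz":[-0.1,0,0],"spin":0,"gripper":0.7}])

```text
time: 16.68
eef_pos: [619.0, 9.7, 20.7]
ee_rot: [[-0.996, 0.091, -0.002], [0.09, 0.996, 0.001], [0.002, 0.001, -1.0]]
wrist_force: [-7.5, 0.5, 8.4]
grip_width: 59.7
```

>>> apply_moves(commands=[{"xyz":[-0.1,0,0],"spin":0,"gripper":0.7},{"xyz":[-0.1,0,0],"spin":0,"gripper":0.7}])

```text
time: 16.92
eef_pos: [619.1, 9.6, 20.4]
ee_rot: [[-0.996, 0.091, -0.005], [0.091, 0.996, 0.001], [0.005, 0.001, -1.0]]
wrist_force: [-13.3, 0.6, 11.6]
grip_width: 59.8
```

Run:
```python
from h import *
st(); P=pose()
im=capture('wrist'); np.savez('w9.npz',R=P[0],p=P[1],im=im)
save(cv2.resize(im,(784,588)),'w9.png')
im=capture('scene'); save(cv2.resize(im[100:230,210:400],None,fx=4,fy=4,interpolation=cv2.INTER_CUBIC),'s9.png')
im=capture('top'); save(cv2.resize(im[100:250,280:420],None,fx=4,fy=4,interpolation=cv2.INTER_CUBIC),'t9.png')
```

```text
t 16.93 tcp [619.1   9.6  20.4] m [-42.8  36.4] F [-13.3   0.6  11.6] w 59.8 yaw 3.051
```

View pics/w9.png

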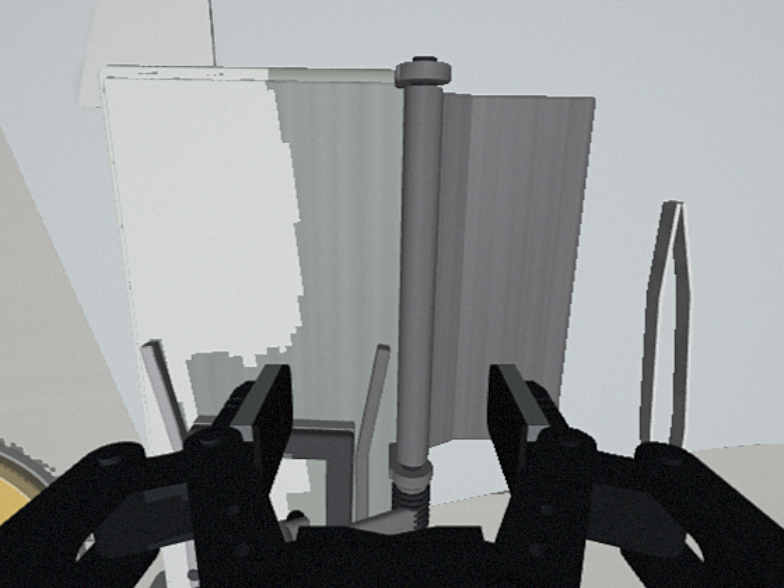

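View pics/s9.png

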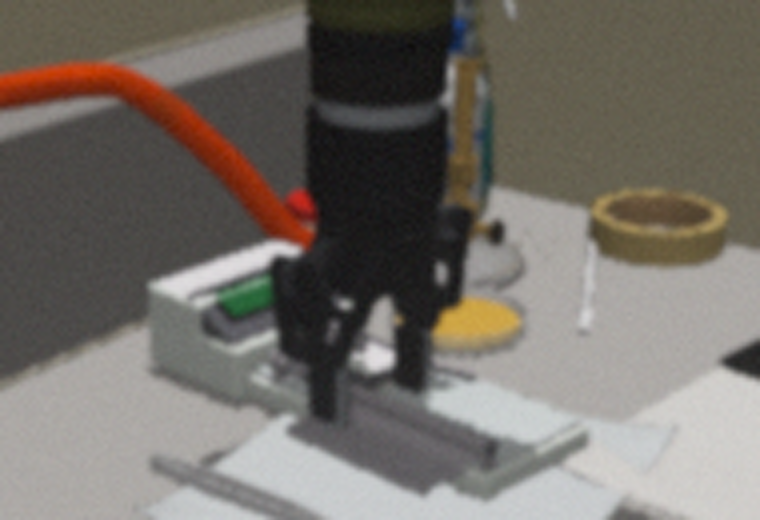

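View pics/t9.png

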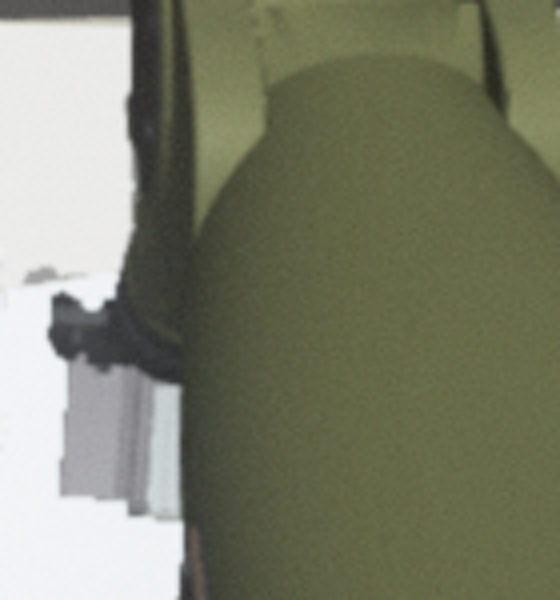

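Run:
```python
from h import *
d=np.load('w9.npz'); P=(d['R'],d['p'])
save(cv2.resize(d['im'][235:385,90:310],None,fx=3.6,fy=3.6,interpolation=cv2.INTER_CUBIC),'w9z.png')
for X in [(-31,25,32),(-31,25,22),(-31,0,32),(-57,33.5,27),(-57,-33.5,27),(-131,-40,22),(-128,88,25)]: print(X,(proj('wrist',W(Q,X),P)*1.4).round(1))
for uv,z in [((354,421),22),((354,430),32)]: print(M(Q,ray('wrist',np.array(uv)/1.4,z,P)).round(1))
```

```text
(-31, 25, 32) [348.  437.3]
(-31, 25, 22) [350.5 419.9]
(-31, 0, 32) [264.3 437.4]
(-57, 33.5, 27) [376.2 349.9]
(-57, -33.5, 27) [148.2 350. ]
(-131, -40, 22) [94.4 80.5]
(-128, 88, 25) [585.2  91.2]
[-30.6  26.1]
[-33.5  26.8]
```

View pics/w9z.png

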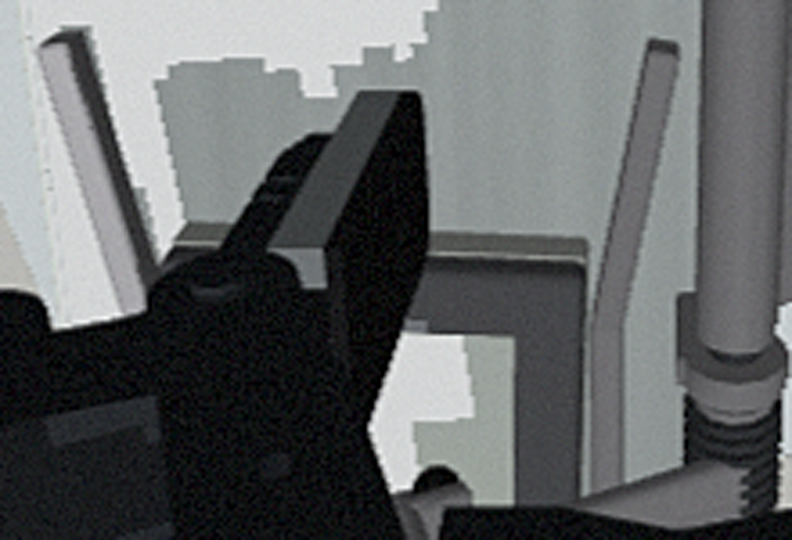

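>>> apply_moves(commands=[{"xyz":[-0.1,0,0],"spin":0,"gripper":0.7},{"xyz":[-0.05,0,0],"spin":0,"gripper":0.7},{"xyz":[0,0,0],"spin":0,"gripper":0.7}])

```text
time: 17.45
eef_pos: [619.2, 9.6, 20.3]
ee_rot: [[-0.996, 0.091, -0.008], [0.091, 0.996, 0.002], [0.008, 0.001, -1.0]]
wrist_force: [-15.5, 1.6, 14.9]
grip_width: 60.0
```

Run:
```python
from h import *
st(); P=pose()
im=capture('wrist'); np.savez('w10.npz',R=P[0],p=P[1],im=im)
save(cv2.resize(im[235:385,90:310],None,fx=3.6,fy=3.6,interpolation=cv2.INTER_CUBIC),'w10z.png')
```

```text
t 17.45 tcp [619.2   9.6  20.3] m [-42.8  36.4] F [-15.5   1.6  14.9] w 60.0 yaw 3.051
```

View pics/w10z.png

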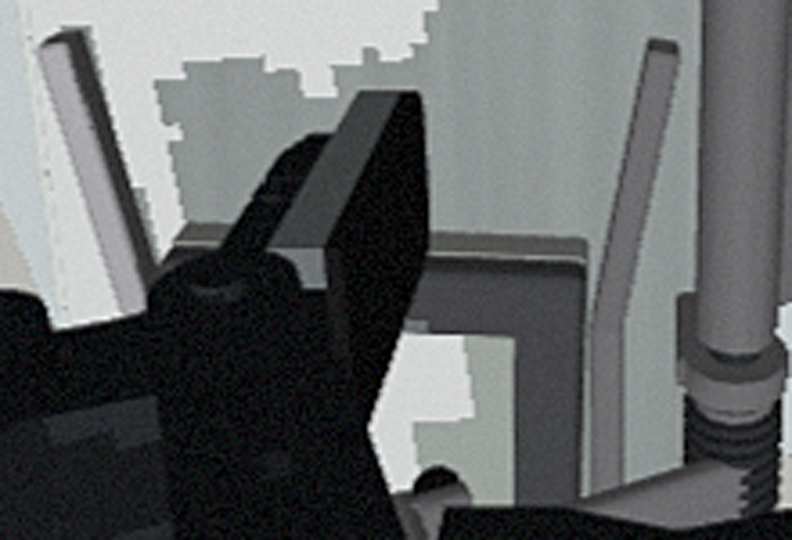

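>>> apply_moves(commands=[{"xyz":[0.2,0,0],"spin":0,"gripper":0.7},{"xyz":[0.2,0,0],"spin":0,"gripper":0.7},{"xyz":[0.2,0,0],"spin":0,"gripper":0.7},{"xyz":[0.3,0,0],"spin":0,"gripper":0.7},{"xyz":[0.3,0,0],"spin":0,"gripper":0.7},{"xyz":[0,0,0],"spin":0,"gripper":0.7}])

```text
time: 18.25
eef_pos: [615.3, 10.3, 22.3]
ee_rot: [[-0.996, 0.091, 0.007], [0.091, 0.996, 0.001], [-0.006, 0.001, -1.0]]
wrist_force: [2.8, -0.5, 5.7]
grip_width: 59.9
```

Run:
```python
from h import *
st(); P=pose()
im=capture('wrist'); np.savez('w11.npz',R=P[0],p=P[1],im=im)
save(cv2.resize(im[205:385,90:310],None,fx=3.3,fy=3.3,interpolation=cv2.INTER_CUBIC),'w11z.png')
```

```text
t 18.25 tcp [615.3  10.3  22.3] m [-46.7  36.7] F [ 2.8 -0.5  5.7] w 59.9 yaw 3.051
```

View pics/w11z.png

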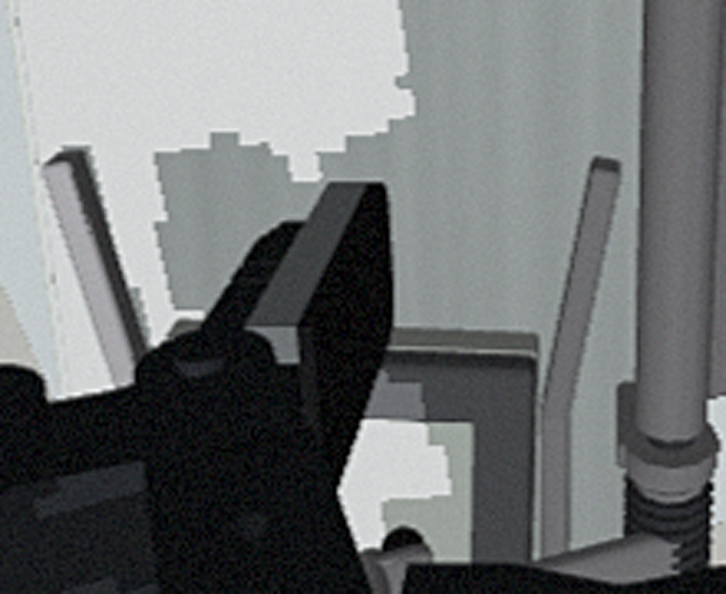

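Run:
```python
from h import *
d=np.load('w11.npz'); P=(d['R'],d['p'])
f=lambda c,r,z: M(Q,ray('wrist',(90+c/3.3,205+r/3.3),z,P)).round(1)
print('tipL',f(605,158,27),f(600,170,27),'tipR',f(70,150,27),'rear bottom',f(538,336,22),f(180,322,22),'rear top',f(535,357,32),f(400,350,32))
tile=[(-31,25,32),(31,25,32),(31,-25,32),(-31,-25,32)]; t2=[(-31,25,22),(-31,-25,22)]
o=draw(d['im'],'wrist',Q,P,[(tile,(0,255,0)),(t2,(0,255,0))]); save(cv2.resize(o,(784,588)),'o11.png')
```

```text
tipL [-58.9  35.7] [-57.2  35. ] tipR [-60.  -31.9] rear bottom [-30.1  26.3] [-32.3 -22.8] rear top [-33.3  26.6] [-34.3   9.3]
```

View pics/o11.png

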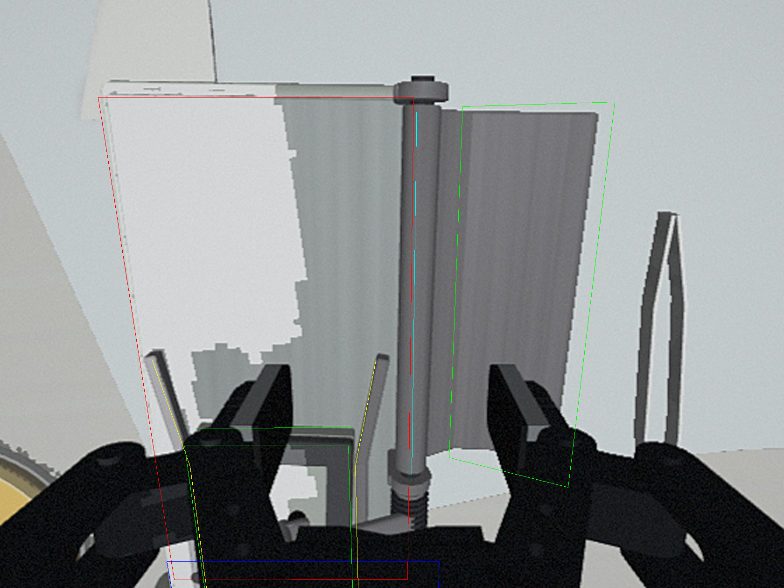

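>>> apply_moves(commands=[{"xyz":[0,0,-0.3],"spin":0,"gripper":0.7},{"xyz":[0,0,-0.3],"spin":0,"gripper":0.7},{"xyz":[0,0,-0.3],"spin":0,"gripper":0.7},{"xyz":[0,0,-0.5],"spin":0,"gripper":0.7},{"xyz":[0,0,-1],"spin":0,"gripper":0.7},{"xyz":[0,0,-2],"spin":0,"gripper":0.7},{"xyz":[0,0,-4],"spin":0,"gripper":0.7},{"xyz":[1,0,-4],"spin":0,"gripper":0.7},{"xyz":[4,0,-3],"spin":0,"gripper":0.7},{"xyz":[4,0,0],"spin":0,"gripper":0.7},{"xyz":[0,0,0],"spin":0,"gripper":0.7}])

```text
time: 19.68
eef_pos: [521.2, 18.6, 176.2]
ee_rot: [[-0.996, 0.09, 0.003], [0.09, 0.996, 0.001], [-0.003, 0.001, -1.0]]
wrist_force: [0.6, 0.7, -0.4]
grip_width: 59.6
```

Run:
```python
from h import *
st(); P=pose()
tile=[(-31,25,32),(31,25,32),(31,-25,32),(-31,-25,32)]; t2=[(-31,25,22),(-31,-25,22)]
im=capture('wrist'); np.savez('w12.npz',R=P[0],p=P[1],im=im)
save(cv2.resize(im,(784,588)),'w12.png')
im=capture('scene'); save(cv2.resize(im[100:230,210:400],None,fx=4,fy=4,interpolation=cv2.INTER_CUBIC),'s12.png')
```

```text
t 19.68 tcp [521.2  18.6 176.2] m [-141.1   36.5] F [ 0.6  0.7 -0.4] w 59.6 yaw 3.051
```

View pics/w12.png

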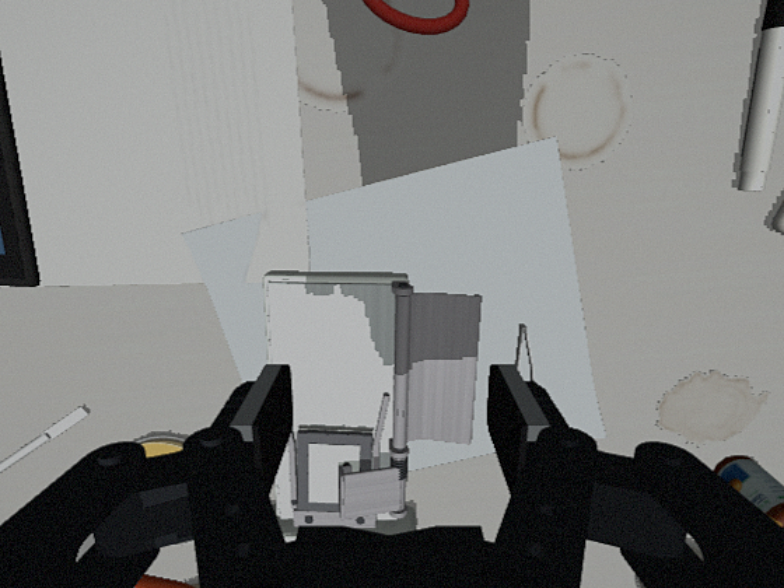

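View pics/s12.png

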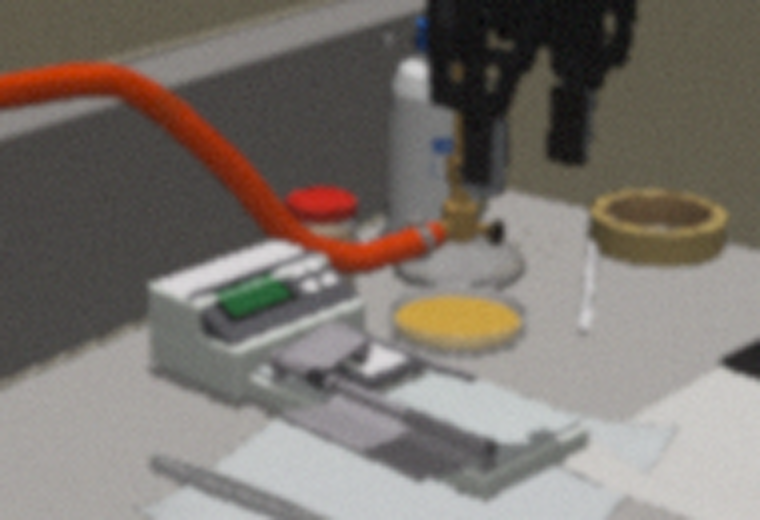

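Good view; zooming in on the tile against the end stop.

Run:
```python
from h import *
d=np.load('w12.npz'); P=(d['R'],d['p'])
c=d['im'][185:385,175:355]; save(cv2.resize(c,None,fx=4,fy=4,interpolation=cv2.INTER_CUBIC)[200:],'w12z.png')
tile=[(-31,25,32),(31,25,32),(31,-25,32),(-31,-25,32)]
o=draw(d['im'],'wrist',Q,P,[(tile,(0,255,0))]); save(cv2.resize(o[705:1155,525:1065],None,fx=1.333,fy=1.333),'o12.png')
```

```text
(no output)
```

View pics/w12z.png

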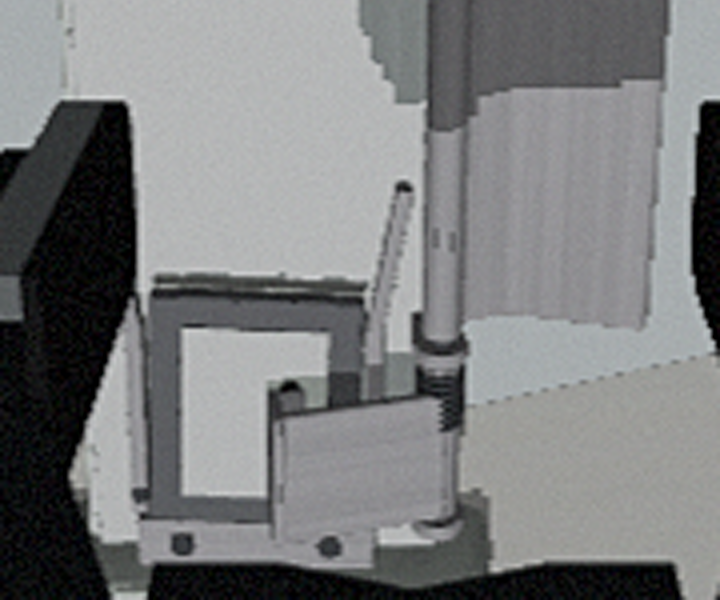

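View pics/o12.png

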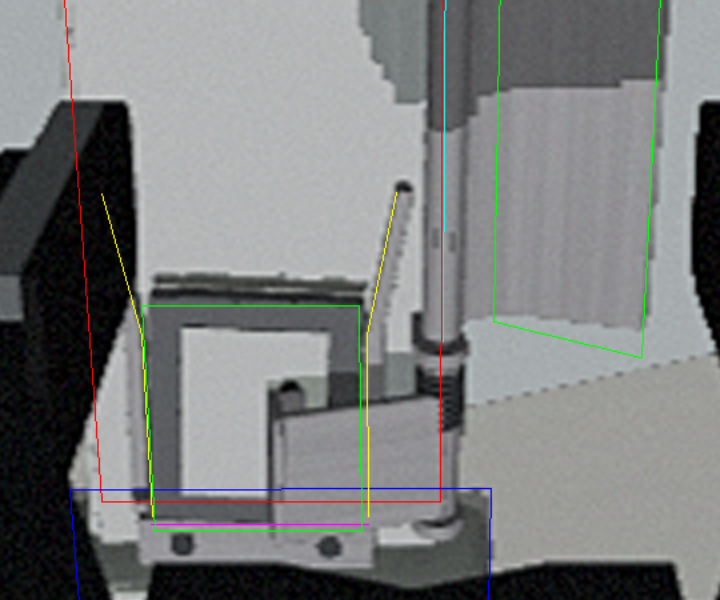

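Run:
```python
from h import *
print(order.sign_off()); st()
```

```text
the job is handed in; nothing more can be done
None
the job is handed in; nothing more can be done
```

The tile is loaded: it lies home against the end stop with the clip closed on it, and the job is handed in. No verdict was reported.

**What I did:** I located the meter and tile in the wrist and top images. I pressed the clip plate down with the left fingertip (about 6 N, nearly level). With the clip held open, I slid the tile along the bed with the right fingertip until it stopped. I then backed off about 4 mm, raised the hand slowly so the clip closed, and moved clear. It was at 19.7 s of the 38 s limit just before I handed it in.

**Last checks:**
- **Home:** the push force rose to about 15 N with no further movement. The tile's rear edge measured about 31 mm in front of the port, with single readings from 30 to 34 mm. In the final picture its front edge touches the end stop and runs parallel to it.
- **Clip and hand:** the jaw rests on the tile. The hand is well clear, with wrist force near zero.
- **Other items:** nothing else on the bench was touched as far as I could see. I did not measure their positions again at the end.

**What disagreed or went wrong:**
- The last joint first ran into its range limit, which tilted the tool by 0.04 rad. I removed the tilt and turned the hand half round before touching anything.
- The camera calibration and my fit of the meter's position disagreed by 1 to 3 mm in places. "Home" therefore rests on the contact force and on the tile visibly meeting the stop. The clip angle and jaw force could not be read directly.

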